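Fit the tapered plug of a plug cock and check that it turns free

ROBOT

A 6-joint arm with a two-finger parallel gripper is mounted at the origin on the work surface. World frame = base frame: x ahead of the robot, y to its left, z up, the work surface at z = 0. Lengths are in mm, angles in rad, forces in N, time in s.
With the tool pointing down it reaches from about 275 to 1000 mm from the base axis. Payload 8.4 kg.
Tool frame: the origin (TCP) lies midway between the tips of the shut fingers; the grasp point (between the pads) lies 19 mm behind it; z points along the fingers, y is the line along which they close (so a half turn about z gives the same grasp; the last joint's range is limited). The gripper opens to 85 mm and grips with 20 to 120 N. Pads are 22 mm wide; open, the fingers measure 114 mm over their backs; the gripper's body (76 mm by 85 mm) begins 54 mm behind the grasp point. The pads swing forward as they close: fully open they stand 13 mm farther back than shut.
Start: joints at [-1.272, 0.353, 1.633, -0, 1.155, -0.002], TCP at [185.176, -596.94, 204.481] pointing down, gripper open.
Joint ranges: [-2.63, 2.63], [-0.92, 2.1], [0.06, 2.66], [-1.3, 4.44], [0, 2.69], [-3.02, 3.02]. Speed limits (rad/s): [2.22, 2.22, 2.79, 3.14, 3.14, 3.14].

INTERFACE

Orientations are given as [roll, pitch, yaw] about the fixed x, y, z axes, in that order (R = Rz(yaw) Ry(pitch) Rx(roll)).
In Python, from rig import monitor, imaging, r gives the robot as it stands.
- The arm moves only by the tool drive_tool, never from a script. Its argument "plan" is a list of rows, each an object of numbers: "x", "y", "z": the shift along the tool's x, y, z in units of 50 mm (1.0 is 50 mm); "ax", "ay", "az": the turn, a rotation vector about the tool's x, y, z in units of 6 degrees (1.0 is 6 degrees); "hand": the finger opening in mm, from 0 to 85.4. In form: [{"x": .., "y": .., "z": .., "ax": .., "ay": .., "az": .., "hand": ..}, ...]. A call has 1 to 8 rows; each row is the pose to reach, as a shift and turn from the pose commanded when the call began, along the tool's axes at that moment; what a row does not reach only later rows make up. A row lasts 1/10 s, in which the tool goes at most 50 mm and 8.59 degrees, less where a joint would pass 70% of its speed; a pose out of reach is approached as far as the arm can. A call with a gripper value outside its range is refused whole. The fingers move at their own pace and stop on an object; "grip_force" is the grip in N (left out, the last holds). Time passes only in rows, so rows that repeat a pose let the fingers close. It gives the time, the measured TCP pose, the force, the opening and the grip force at its end, in the units of the state.
- monitor.sense(): the state, without advancing time (a new reading comes with each control period).
- imaging.grab_frame(name): name is "side" or "top" or "wrist"; returns the picture (420x560x3 uint8, red, green, blue); there is no depth.
- imaging.camera_info(name): a dict with "mtx" (3x3 intrinsics, pixels), "R" (3x3) and "t" (3): a world point X has camera coordinates R X + t. Camera axes: x right, y down, z forward; pixel columns grow to the right and rows downward; lengths in mm; the calibration is good to about 2 mm. A picture is of the moment at which its call begins: read the wrist's pose just before it. camera_info takes no time and is no camera call; for the wrist camera it gives the pose at the moment of the call.
- r.sign_off(): hands the job in; it is judged then, once.
The state is a dict: "clock": time; "qpos": joint angles; "qvel": joint speeds; "joint_efforts": joint torques, N m; "eef_pos": TCP position; "tcp_rot": TCP orientation; "contact_force": force on the tool from outside, world axes, zero at the start; "wrist_torque": the same for the moment, N m; "opening": opening from 0.0 (shut) to 1.0 (fully open); "grasp_force": force on a finger pad.
Only numpy, scipy, OpenCV 4.12 (cv2) and the standard library are available. Lean on these libraries where they do the work, as an engineer would, in place of code of your own. Each camera call takes 0.05 s, during which the arm holds its last target. There are 200 camera calls.

TASK

Fit the large brass tapered plug into the bushed body of the plug cock clamped in the bench vice: lower it, never drop it, until you feel it fully home in the taper, its handle in line with the pipe. Then check that it turns free: bearing down on it steadily all the while with about 10 N (a kilo), turn its handle a quarter turn across the pipe to closed and back in line with the pipe to open, and let go of it there, upright and fully home. Do not lean on it much harder than that, as the taper jams, and leave the small plug, the tools and the other loose things where they are.

Things in the scene. Friction and masses are not known exactly. Their poses are not given: they have to be found in the camera images.
- plug: Larger of two brass tapered plugs, 0.38 to 0.52 kg, standing on its small end: oiled cone 60 mm tall, 30 mm across at the foot, 50 mm at the top; then a round shoulder 50 mm across, 60 to 66 mm above the foot; then a tee handle. Origin at the centre of the foot; z up; x along the handle and the port through the plug (a half turn makes no difference). Let go in the taper, it slides down and centres itself.
- plug_handle (a point): Middle of the plug's tee handle, on the plug's axis 90 mm above its foot, axes as the plug's. The handle is flat, 14 mm thick all the way down to the shoulder: a bar 64 mm long from 85 to 105 mm above the foot (the plug's top) on a neck 22 mm long from 66 to 85 mm. There is room for fingertips down to the shoulder.
- valve: Iron body of the plug cock, held upright and firm in the blue vice: round barrel 58 mm tall, 69 mm across, a hexagonal pipe end on either side, 153 mm over both. Origin at the centre of the barrel's underside (108 to 122 mm above the bench, varies); z up the bore; x along the pipe. Plug x along valve x is open, across it closed; no stops, it turns either way. Home, the plug's foot is 2 to 14 mm above this origin.
- valve_mouth (a point): Centre of the barrel's open top, 58 mm above the valve's origin, axes as the valve's. Inside is a brass bush, 44 mm tall, with the plug's taper (45 mm across at its top), fixed 0 to 12 mm below this rim, differently each time: home depth is found by feel. It wedges: while turning, forces on the taper add up to 6 times the load (push plus plug's weight); 120 N in all jams it, so push under 14 N.
- vice: Blue bench vice bolted to the bench, origin on the bench under the barrel. Its two jaws, 104 mm wide, clamp the barrel and reach 150 mm above the bench; its x runs from the fixed jaw to the moving jaw, across the pipe. It extends 155 mm to -x and 165 mm to +x, with a tommy bar 170 mm long across that end, up to 111 mm high.
- small_plug: A smaller brass plug of the same form from another cock, 68 mm tall with a 46 mm handle bar, standing upright; not wanted, does not fit. Origin at the centre of its foot, z up.
- paste_tin: Closed round steel tin, 64 mm across and 38 mm tall, to be left alone. Origin at the centre of its underside.
- file: Flat file lying on the bench, 325 mm long over its wooden handle, 27 mm high; to be left alone. Origin under the tang, 155 mm from the handle's end, x along the blade to its tip.
- hammer: Hammer with a wooden handle lying on the bench, 280 mm long; to be left alone. x along the handle to the head.
- spanner: Steel spanner lying on the bench, 200 mm long; to be left alone. x along it.
- stud: Threaded steel stud, 24 mm thick and 110 mm long, lying on the bench; to be left alone. Origin under its middle, x along it.
- washer: Brass washer, 44 mm across and 5 mm thick, lying on the bench; to be left alone. Origin at the centre of its underside.
Things that resemble listed ones, but are neither listed nor needed, are in the scene too. What is shaped like the plug but turquoise or white is not meant.

How it is judged (in metres and radians):
On the way, in this order (a step that is already met when the one before it is completed fails the run):
1. the plug is home in the taper with its handle in line with the pipe (z of plug in the frame of valve below 0.016 m and horizontal distance between plug and valve below 0.002 m and angle between plug's own z axis and vertical below 0.05 rad and angle between the x axis of plug and the x axis of valve, either way round below 0.2 rad and contact force between plug and valve above 5 N), for 0.3 s.
2. still home and pressed down, it is being turned, half way over to closed (z of plug in the frame of valve below 0.016 m and horizontal distance between plug and valve below 0.002 m and angle between plug's own z axis and vertical below 0.05 rad and angle between the x axis of plug and the x axis of valve, either way round between 0.55 and 1.05 rad and angular speed of plug above 0.05 rad/s and contact force between plug and valve above 65 N), for 0.05 s.
3. still home and pressed down, its handle stands across the pipe (closed) (z of plug in the frame of valve below 0.016 m and horizontal distance between plug and valve below 0.002 m and angle between plug's own z axis and vertical below 0.05 rad and angle between the x axis of plug and the x axis of valve, either way round above 1.3 rad and contact force between plug and valve above 65 N), for 0.1 s.
4. still home and pressed down, it is being turned, half way back (all of step 2), for 0.05 s.
5. still home and pressed down, its handle is in line with the pipe again (open) (z of plug in the frame of valve below 0.016 m and horizontal distance between plug and valve below 0.002 m and angle between plug's own z axis and vertical below 0.05 rad and angle between the x axis of plug and the x axis of valve, either way round below 0.2 rad and contact force between plug and valve above 65 N), for 0.1 s.
At the end, for the whole second after the job is handed in: The plug rests upright in the taper (foot under 16 mm above the valve's origin, centred within 2 mm, tilt under 0.05 rad, over 5 N on the taper faces), handle in line with the pipe within 0.2 rad, let go and at rest; the other loose things within 25 mm of where they stood (all of step 1 and linear speed of plug below 0.02 m/s and angular speed of plug below 0.1 rad/s); the robot touches nothing.
It fails at once if the plug is dropped into the bore (faster than 0.3 m/s with its foot inside the barrel) (linear speed of plug above 0.3 m/s and z of plug in the frame of valve below 0.055 m and horizontal distance between plug and valve below 0.03 m).
It fails at once if the taper is struck or forced: more than 120 N in all on the faces of the taper (contact force between plug and valve above 120 N).
It fails at once if the small plug is pushed away by more than 25 mm (distance of small_plug from where it was at the start of the episode above 0.025 m).
It fails at once if a tool or another loose thing on the bench is pushed away by more than 25 mm (distance of any of paste_tin, file, hammer, spanner, stud, washer from where it was at the start of the episode above 0.025 m).
It also fails if it takes over 69 s, if anything falls off the work surface, if the arm or the gripper's body presses on something with over 40 N, if the wrist force passes 120 N, or if a joint passes its speed limit or range.

## Working session

There is one attempt and no reset: what is moved stays moved. The work goes in short steps, Python scripts to look and compute and a tool call to move; the robot and the scene stay as the last step left them, time stands still between calls to the robot, and variables do not carry over. Pictures are saved under pics/ and viewed, at most 10 in all, crops included, and the job is handed in when it is done.

Besides the shell and the picture viewer there is one more tool, called after ">>>" as a command line: name --argument value ..., lists and objects as JSON in quotes. drive_tool: Moves the arm, as the interface text tells. Its arguments: {"type":"object","properties":{"plan":{"type":"array","items":{"type":"object","properties":{"x":{"type":"number"},"y":{"type":"number"},"z":{"type":"number"},"ax":{"type":"number"},"ay":{"type":"number"},"az":{"type":"number"},"hand":{"type":"number"}}}},"grip_force":{"type":"number"}},"required":["plan"]}

```bash
ls; mkdir -p pics
python3 - <<'E'
from rig import monitor, imaging, r
import cv2
for n in("top","side"):
    f=imaging.grab_frame(n); cv2.imwrite(f"pics/{n}0.png",f[:,:,::-1]); c=imaging.camera_info(n); print(c)
print(monitor.sense())
E
```

```text
pics
{'mtx': array([[430.78537068,   0.        , 279.02449456],
       [  0.        , 430.78537068, 211.33028195],
       [  0.        ,   0.        ,   1.        ]]), 'R': array([[-0.08600534, -0.99629335,  0.00162413],
       [-0.97601942,  0.08392776, -0.20085375],
       [ 0.19997295, -0.01885968, -0.97961989]]), 't': array([  36.68524394,  517.50748373, 1372.77181473])}
{'mtx': array([[486.74863806,   0.        , 279.37124242],
       [  0.        , 486.74863806, 208.74047898],
       [  0.        ,   0.        ,   1.        ]]), 'R': array([[ 0.986942  , -0.16095719, -0.0061861 ],
       [-0.12226774, -0.72360201, -0.67930165],
       [ 0.10486221,  0.67118769, -0.73383309]]), 't': array([-528.3494208 ,  145.36663493, 1272.45375143])}
{'clock': 0.1, 'qpos': array([-1.27244905e+00,  3.53562642e-01,  1.63405054e+00,  3.08499258e-06,
        1.15520109e+00, -2.38650417e-03]), 'qvel': array([-0.00022755, -0.00039188, -0.00132666, -0.00014404, -0.0009627 ,
        0.00011152]), 'joint_efforts': array([-7.42988977e-04, -6.06359339e+01, -3.42818534e+01, -8.24012022e-05,
        3.98385964e-03,  1.24586199e-05]), 'eef_pos': array([ 185.01380279, -596.51283797,  203.85086957]), 'tcp_rot': array([-3.14037105e+00, -5.73624332e-06,  3.00732525e-01]), 'contact_force': array([-0.07003714, -0.0297055 ,  0.81690241]), 'wrist_torque': array([ 0.00212484, -0.00951132,  0.00030607]), 'grasp_force': 0.0, 'opening': 1.0016220817147992}
```

View pics/top0.png

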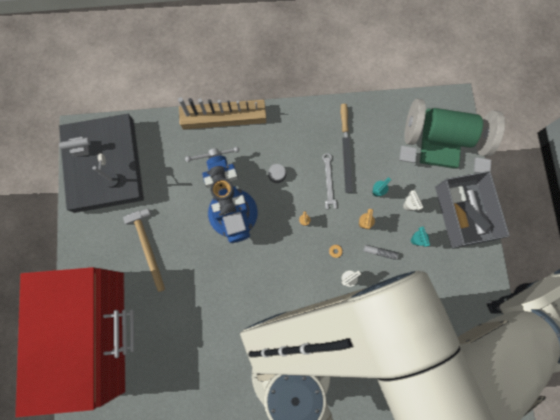

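View pics/side0.png

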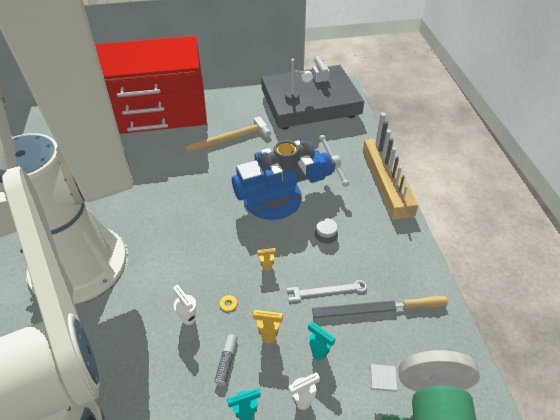

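Both views show two brass plugs. One is at top (305,217) / side (267,258), the other at top (367,217) / side (267,325). The second is larger and brass, so it fits the description; the turquoise and white ones are excluded. The valve is at top (221,190) / side (286,150). I'll confirm in one enlarged crop montage.

Run:
```python
import cv2,numpy as np
t=cv2.imread("pics/top0.png");s=cv2.imread("pics/side0.png")
def crop(im,u,v,w=50,h=37):
    c=cv2.resize(im[v-h:v+h,u-w:u+w],(400,296),interpolation=cv2.INTER_CUBIC)
    for k in range(0,100,10):
        cv2.putText(c,str(u-w+k),(k*4,8),0,.28,(0,0,0),1);cv2.line(c,(k*4,10),(k*4,14),(0,0,0),1)
    for k in range(0,74,10):
        cv2.putText(c,str(v-h+k),(0,k*4+4),0,.28,(0,0,255),1);cv2.line(c,(20,k*4),(24,k*4),(0,0,255),1)
    return c
cv2.imwrite("pics/m.png",np.vstack([np.hstack([crop(t,221,190),crop(t,345,217)]),np.hstack([crop(s,286,155),crop(s,267,312)])]))
```

```text
(no output)
```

View pics/m.png

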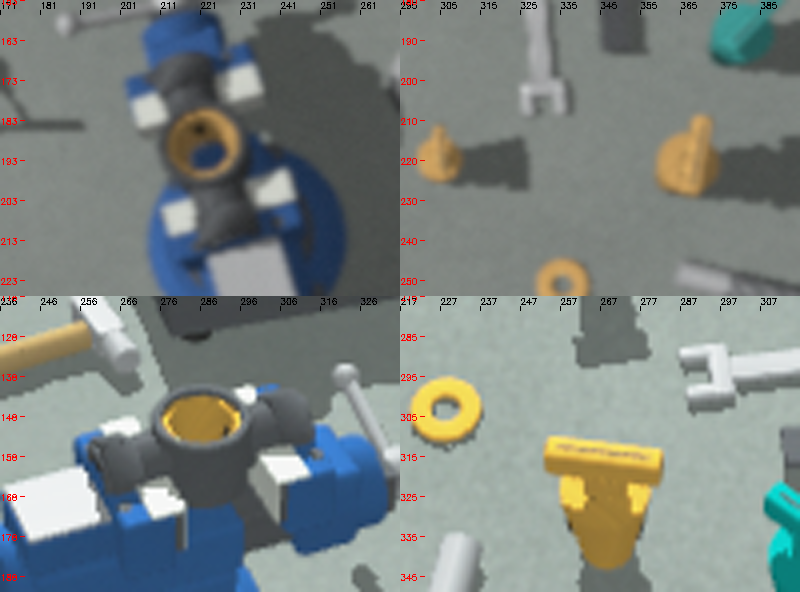

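Right crops: the brass plug at top ~(369,215) / side (267,325) is clearly the larger, about 15 px across at the shoulder against 11 px, with a 64 mm-like bar. It is confirmed as the plug. The valve mouth is at top (221,189) / side (286,148), and the hex pipe ends run up-image in the top view.

```bash
cat > h.py <<'E'
from rig import monitor, imaging, r
import cv2,numpy as np
from scipy.spatial.transform import Rotation as Ro
def ray(cam,uv,z):
    c=imaging.camera_info(cam) if isinstance(cam,str) else cam
    R,t=c["R"],c["t"];C=-R.T@t
    d=R.T@np.linalg.inv(c["mtx"])@np.array([*uv,1.]);return (C+d*(z-C[2])/d[2])
def proj(cam,X):
    c=imaging.camera_info(cam) if isinstance(cam,str) else cam
    p=c["mtx"]@(c["R"]@np.array(X,float)+c["t"]);return p[:2]/p[2]
def totool(v,s=None):
    "world vector -> tool axis units"
    s=s or monitor.sense();return Ro.from_euler("xyz",s["tcp_rot"]).inv().apply(v)/50
E
python3 - <<'E'
from h import *
np.set_printoptions(precision=1,suppress=True)
print("bar ends side",ray("side",(253,312.5),105),ray("side",(281.5,316.5),105))
print("bar ends top",ray("top",(372,210),105),ray("top",(369,227),105))
print("foot side",ray("side",(267.5,342),0))
print("mouth top",ray("top",(221.5,189),173),"side",ray("side",(286.5,147.5),173))
print("pipe top",ray("top",(216,165),150),ray("top",(229,206),150))
print("pipe side",ray("side",(263,160),150),ray("side",(307,140),150))
print("small",ray("top",(305,217),50),ray("side",(267,252),60))
E
```

```text
bar ends side [ 432.4 -280.8  105. ] [ 491.6 -300.5  105. ]
bar ends top [ 486.9 -302.5  105. ] [ 433.3 -285.9  105. ]
foot side [ 458.7 -300.1    0. ]
mouth top [578.6 163.5 173. ] side [583.7 169.5 173. ]
pipe top [664.1 178.8 150. ] [528.8 146.3 150. ]
pipe side [516.6 155.6 150. ] [651.2 218.9 150. ]
small [492.8 -91.8  50. ] [489.9 -88.1  60. ]
```

Run:
```python
from h import *
s=monitor.sense();print(totool(np.array([462,-291,260])-s["eef_pos"],s))
c=imaging.camera_info("wrist");print(-c["R"].T@c["t"],c["R"],c["mtx"][0,0])
```

```text
[ 7.10108609 -4.19641894 -1.11781634]
[ 251.02424111 -576.77032758  373.20526054] [[ 0.2970866  -0.9548479  -0.00224495]
 [-0.91865861 -0.28646644  0.27203554]
 [-0.26039567 -0.07875577 -0.96228459]] 321.7981464601994
```

>>> drive_tool --plan '[{"x":0.8,"y":-0.47,"z":-0.6,"az":0.7},{"x":1.6,"y":-0.95,"z":-1.1,"az":1.5},{"x":2.4,"y":-1.42,"z":-1.1,"az":2.2},{"x":3.2,"y":-1.9,"z":-1.1,"az":2.9},{"x":4.0,"y":-2.36,"z":-1.1,"az":3.6},{"x":4.8,"y":-2.84,"z":-1.1,"az":4.4},{"x":5.6,"y":-3.3,"z":-1.1,"az":5.1},{"x":6.4,"y":-3.78,"z":-1.1,"az":5.8}]'

```text
invalid input
```

Run:
```python
from h import *
s=monitor.sense();print(s["eef_pos"],s["tcp_rot"],s["qpos"],s["clock"],np.abs(s["qvel"]).max());print(totool(np.array([462,-291,260])-s["eef_pos"],s))
```

```text
[ 185.01380279 -596.51283797  203.85086957] [-3.14037105e+00 -5.73624332e-06  3.00732525e-01] [-1.27244905e+00  3.53562642e-01  1.63405054e+00  3.08499258e-06
  1.15520109e+00 -2.38650417e-03] 0.1 0.0013266575653892222
[ 7.10108609 -4.19641894 -1.11781634]
```

>>> drive_tool --plan '[{"x":0.8,"y":-0.47,"z":-0.6,"ax":0,"ay":0,"az":0.7,"hand":85},{"x":1.6,"y":-0.95,"z":-1.1,"ax":0,"ay":0,"az":1.5,"hand":85},{"x":2.4,"y":-1.42,"z":-1.1,"ax":0,"ay":0,"az":2.2,"hand":85},{"x":3.2,"y":-1.9,"z":-1.1,"ax":0,"ay":0,"az":2.9,"hand":85},{"x":4.0,"y":-2.36,"z":-1.1,"ax":0,"ay":0,"az":3.6,"hand":85},{"x":4.8,"y":-2.84,"z":-1.1,"ax":0,"ay":0,"az":4.4,"hand":85},{"x":5.6,"y":-3.3,"z":-1.1,"ax":0,"ay":0,"az":5.1,"hand":85},{"x":6.4,"y":-3.78,"z":-1.1,"ax":0,"ay":0,"az":5.8,"hand":85}]'

```text
clock: 0.9
eef_pos: [435.7, -320.0, 259.3]
tcp_rot: [-3.142, 0.0, -0.31]
contact_force: [1.3, -0.0, 0.3]
opening: 0.994
grasp_force: 0.0
```

Run:
```python
from h import *
s=monitor.sense();print(s["eef_pos"],s["tcp_rot"],s["qpos"],s["clock"],np.abs(s["qvel"]).max());print(totool(np.array([462,-291,260])-s["eef_pos"],s))
```

```text
[ 435.67604833 -319.97412096  259.34126205] [-3.14156322e+00  1.52422933e-04 -3.09757397e-01] [-6.36223034e-01  1.70882329e-01  1.75112250e+00 -2.23659067e-05
  1.21974164e+00  1.24433838e+00] 0.9 1.5841011212046536
[ 0.32477837 -0.71238915 -0.01320329]
```

>>> drive_tool --plan '[{"x":0.32,"y":-0.71,"z":0,"ax":0,"ay":0,"az":0,"hand":85},{"x":0.32,"y":-0.71,"z":0,"ax":0,"ay":0,"az":0,"hand":85},{"x":0.32,"y":-0.71,"z":0,"ax":0,"ay":0,"az":0,"hand":85}]'

```text
clock: 1.2
eef_pos: [460.9, -291.9, 259.1]
tcp_rot: [3.141, 0.001, -0.304]
contact_force: [-0.4, 0.1, 0.3]
opening: 0.992
grasp_force: 0.0
```

Run:
```python
from h import *
s=monitor.sense();print(s["eef_pos"],s["tcp_rot"])
c=imaging.camera_info("wrist");f=imaging.grab_frame("wrist");np.savez("w1.npz",**c)
print(proj(c,[462,-291,105]))
cv2.imwrite("pics/w1.png",cv2.resize(f[:,:,::-1],(784,588)))
cv2.imwrite("w1raw.png",f[:,:,::-1])
```

```text
[ 460.92455135 -291.92073315  259.1286339 ] [ 3.14142455e+00  8.54123700e-04 -3.04270136e-01]
[277.58738903 189.89425628]
```

View pics/w1.png

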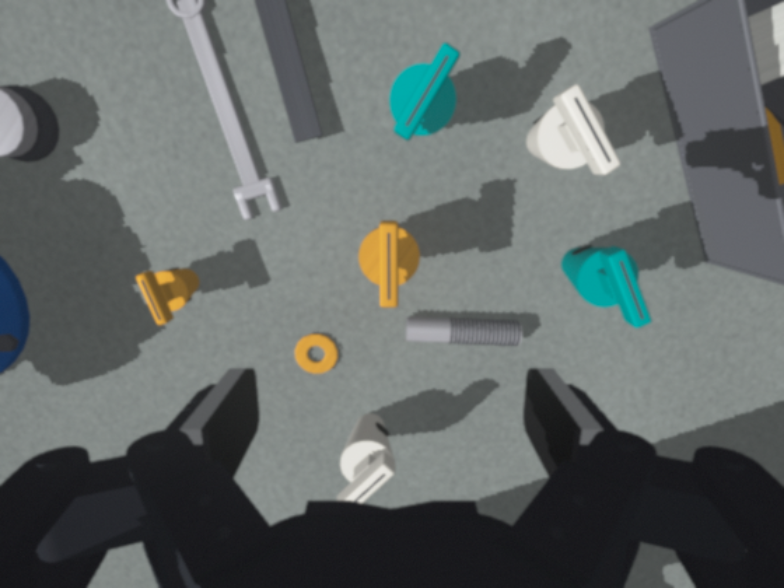

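Wrist view: the large brass plug is centred, with its bar from view px (389,222) to (389,306), parallel to the tool x. The small plug is at (165,298). The stud at (465,330) is clear of the fingers.

Run:
```python
from h import *
c=dict(np.load("w1.npz"));f=cv2.imread("w1raw.png")
h=cv2.cvtColor(f,cv2.COLOR_BGR2HSV);m=((h[...,0]>8)&(h[...,0]<28)&(h[...,1]>130)).astype(np.uint8)
n,l,st,ce=cv2.connectedComponentsWithStats(m)
i=l[188,278] or l[170,278];print(st[i])
sub=(l==i);ys,xs=np.nonzero(sub)
for rr in range(ys.min(),ys.max()+1,6): print(rr,xs[ys==rr].min(),xs[ys==rr].max())
a=ray(c,((xs[ys<=ys.min()+3]).mean(),ys.min()),105);b=ray(c,((xs[ys>=ys.max()-3]).mean(),ys.max()+1),105)
print(a,b,(a+b)/2,np.linalg.norm(a-b),np.arctan2(*(a-b)[1::-1]))
s=monitor.sense();print(totool(np.r_[((a+b)/2)[:2],73]-s["eef_pos"],s))
```

```text
[     0      0    560    420 231746]
0 0 559
6 0 559
12 0 559
18 0 559
24 0 559
30 0 559
36 0 559
42 0 559
48 0 559
54 0 559
60 0 559
66 0 559
72 0 559
78 0 559
84 0 559
90 0 559
96 0 559
102 0 551
108 0 552
114 0 553
120 0 554
126 0 555
132 0 559
138 0 559
144 0 559
150 0 559
156 0 559
162 0 559
168 0 559
174 0 559
180 0 559
186 0 559
192 0 559
198 0 559
204 0 559
210 0 559
216 0 559
222 0 559
228 0 559
234 0 559
240 0 559
246 0 559
252 0 559
258 0 559
264 0 559
270 0 559
276 0 559
282 0 559
288 0 559
294 0 559
300 0 559
306 0 559
312 0 559
318 0 559
324 0 559
330 0 559
336 0 559
342 0 559
348 0 559
354 0 559
360 0 559
366 0 559
372 0 559
378 0 559
384 0 559
390 0 559
396 0 559
402 0 559
408 0 559
414 0 559
[ 624.12833149 -343.73547092  105.        ] [ 174.66820179 -203.23417718  105.        ] [ 399.39826664 -273.48482405  105.        ] 470.9087191107001 -0.3029760849245475
[-1.27575310e+00  1.50984665e-03  3.72423690e+00]
```

Label 0 (background) was picked: the groove in the bar is not brass coloured. Use the largest brass blob near there instead.

Run:
```python
from h import *
c=dict(np.load("w1.npz"));f=cv2.imread("w1raw.png")
h=cv2.cvtColor(f,cv2.COLOR_BGR2HSV);m=((h[...,0]>8)&(h[...,0]<28)&(h[...,1]>130)).astype(np.uint8)
m[:,:240]=0;m[:,310:]=0;m[:140]=0;m[240:]=0
ys,xs=np.nonzero(m);print(ys.min(),ys.max())
for rr in list(range(ys.min(),ys.max()+1,6)): print(rr,xs[ys==rr].min(),xs[ys==rr].max(),end="; ")
a=ray(c,((xs[ys<=ys.min()+3]).mean()+.5,ys.min()),105);b=ray(c,((xs[ys>=ys.max()-3]).mean()+.5,ys.max()+1),105)
print(a,b,(a+b)/2,np.linalg.norm(a-b),np.arctan2(*(a-b)[1::-1]))
s=monitor.sense();print(totool(np.r_[((a+b)/2)[:2],73]-s["eef_pos"],s))
```

```text
159 218
159 272 282; 165 266 289; 171 260 295; 177 257 297; 183 257 298; 189 258 297; 195 260 294; 201 267 288; 207 272 283; 213 272 283; [ 491.95610473 -300.59836669  105.        ] [ 432.12965336 -281.9350763   105.        ] [ 462.04287905 -291.26672149  105.        ] 62.669950469883354 -0.3023902554511505
[ 0.02608396 -0.03639038  3.72315255]
```

>>> drive_tool --plan '[{"x":0.03,"y":-0.03,"z":0.8,"ax":0,"ay":0,"az":0,"hand":60},{"x":0.03,"y":-0.03,"z":1.6,"ax":0,"ay":0,"az":0,"hand":60},{"x":0.03,"y":-0.03,"z":2.4,"ax":0,"ay":0,"az":0,"hand":60},{"x":0.03,"y":-0.03,"z":3.0,"ax":0,"ay":0,"az":0,"hand":60},{"x":0.03,"y":-0.03,"z":3.4,"ax":0,"ay":0,"az":0,"hand":60},{"x":0.03,"y":-0.03,"z":3.6,"ax":0,"ay":0,"az":0,"hand":60},{"x":0.03,"y":-0.03,"z":3.72,"ax":0,"ay":0,"az":0,"hand":60},{"x":0.03,"y":-0.03,"z":3.72,"ax":0,"ay":0,"az":0,"hand":60}]'

```text
clock: 2.05
eef_pos: [462.3, -292.2, 73.5]
tcp_rot: [3.142, 0.0, -0.307]
contact_force: [-0.3, -1.1, -0.1]
opening: 0.706
grasp_force: 0.0
```

>>> drive_tool --plan '[{"x":0,"y":0,"z":0,"ax":0,"ay":0,"az":0,"hand":10},{"x":0,"y":0,"z":0,"ax":0,"ay":0,"az":0,"hand":5},{"x":0,"y":0,"z":0,"ax":0,"ay":0,"az":0,"hand":5},{"x":0,"y":0,"z":0,"ax":0,"ay":0,"az":0,"hand":5},{"x":0,"y":0,"z":0,"ax":0,"ay":0,"az":0,"hand":5},{"x":0,"y":0,"z":0,"ax":0,"ay":0,"az":0,"hand":5}]' --grip_force 60

```text
clock: 2.65
eef_pos: [463.5, -292.0, 74.4]
tcp_rot: [3.141, -0.002, -0.306]
contact_force: [-0.2, 0.4, 6.5]
opening: 0.125
grasp_force: 58.7
```

>>> drive_tool --plan '[{"x":0,"y":0,"z":-0.1,"ax":0,"ay":0,"az":0,"hand":5},{"x":0,"y":0,"z":-0.3,"ax":0,"ay":0,"az":0,"hand":5},{"x":0,"y":0,"z":-0.8,"ax":0,"ay":0,"az":0,"hand":5},{"x":0,"y":0,"z":-1.4,"ax":0,"ay":0,"az":0,"hand":5},{"x":0,"y":0,"z":-2.2,"ax":0,"ay":0,"az":0,"hand":5},{"x":0,"y":0,"z":-3.0,"ax":0,"ay":0,"az":0,"hand":5},{"x":0,"y":0,"z":-3.6,"ax":0,"ay":0,"az":0,"hand":5},{"x":0,"y":0,"z":-3.6,"ax":0,"ay":0,"az":0,"hand":5}]'

```text
clock: 3.45
eef_pos: [464.6, -292.9, 258.3]
tcp_rot: [3.14, -0.007, -0.307]
contact_force: [1.4, 0.0, -4.8]
opening: 0.125
grasp_force: 59.0
```

Run:
```python
from h import *
np.set_printoptions(precision=3,suppress=True)
s=monitor.sense();print(s["eef_pos"],s["tcp_rot"],s["contact_force"],s["grasp_force"],s["opening"])
# hover point: valve mouth 90mm ahead along tool x with tool yaw 0.25
print(totool(np.array([581-100*np.cos(.25),166-100*np.sin(.25),270])-s["eef_pos"],s))
```

```text
[ 464.616 -292.856  258.347] [ 3.14  -0.007 -0.307] [ 1.364  0.043 -4.804] 58.96783674135804 0.12491585296616313
[-2.246 -8.395 -0.267]
```

>>> drive_tool --plan '[{"x":-0.15,"y":-0.5,"z":-0.25,"ax":0,"ay":0,"az":-0.3,"hand":5},{"x":-0.3,"y":-1.2,"z":-0.25,"ax":0,"ay":0,"az":-0.8,"hand":5},{"x":-0.5,"y":-2.0,"z":-0.25,"ax":0,"ay":0,"az":-1.3,"hand":5},{"x":-0.75,"y":-2.8,"z":-0.25,"ax":0,"ay":0,"az":-1.8,"hand":5},{"x":-0.95,"y":-3.6,"z":-0.25,"ax":0,"ay":0,"az":-2.3,"hand":5},{"x":-1.2,"y":-4.4,"z":-0.25,"ax":0,"ay":0,"az":-2.8,"hand":5},{"x":-1.35,"y":-5.0,"z":-0.25,"ax":0,"ay":0,"az":-3.3,"hand":5},{"x":-1.5,"y":-5.4,"z":-0.25,"ax":0,"ay":0,"az":-3.6,"hand":5}]'

```text
clock: 4.25
eef_pos: [471.5, -9.4, 264.4]
tcp_rot: [-3.141, 0.002, 0.074]
contact_force: [0.7, -0.6, -4.4]
opening: 0.125
grasp_force: 59.0
```

Run:
```python
from h import *
np.set_printoptions(precision=3,suppress=True)
s=monitor.sense();print(s["eef_pos"],s["tcp_rot"],s["contact_force"],s["grasp_force"],s["opening"])
print(totool(np.array([581-100*np.cos(.25),166-100*np.sin(.25),270])-s["eef_pos"],s),(.25-s["tcp_rot"][2])/np.radians(6))
```

```text
[471.494  -9.422 264.437] [-3.141  0.002  0.074] [ 0.703 -0.566 -4.409] 59.02369933202863 0.12477847223366804
[ 0.474 -2.987 -0.11 ] 1.6826749285236573
```

>>> drive_tool --plan '[{"x":0.1,"y":-0.5,"z":0,"ax":0,"ay":0,"az":-0.3,"hand":5},{"x":0.2,"y":-1.2,"z":0,"ax":0,"ay":0,"az":-0.7,"hand":5},{"x":0.3,"y":-1.9,"z":0,"ax":0,"ay":0,"az":-1.1,"hand":5},{"x":0.4,"y":-2.5,"z":0,"ax":0,"ay":0,"az":-1.5,"hand":5},{"x":0.47,"y":-2.9,"z":0,"ax":0,"ay":0,"az":-1.7,"hand":5},{"x":0.47,"y":-2.99,"z":0,"ax":0,"ay":0,"az":-1.7,"hand":5},{"x":0.47,"y":-2.99,"z":0,"ax":0,"ay":0,"az":-1.7,"hand":5},{"x":0.47,"y":-2.99,"z":0,"ax":0,"ay":0,"az":-1.7,"hand":5}]'

```text
clock: 5.05
eef_pos: [484.9, 138.4, 265.2]
tcp_rot: [3.141, 0.002, 0.248]
contact_force: [0.7, 0.4, -4.8]
opening: 0.126
grasp_force: 59.0
```

Run:
```python
from h import *
s=monitor.sense();print(s["eef_pos"],s["tcp_rot"])
c=imaging.camera_info("wrist");f=imaging.grab_frame("wrist");np.savez("w2.npz",**c)
cv2.imwrite("pics/w2.png",cv2.resize(f[:,:,::-1],(784,588),interpolation=cv2.INTER_CUBIC))
cv2.imwrite("w2raw.png",f[:,:,::-1])
```

```text
[484.93441117 138.37197094 265.20679647] [3.14109606e+00 1.57609036e-03 2.48026905e-01]
```

View pics/w2.png

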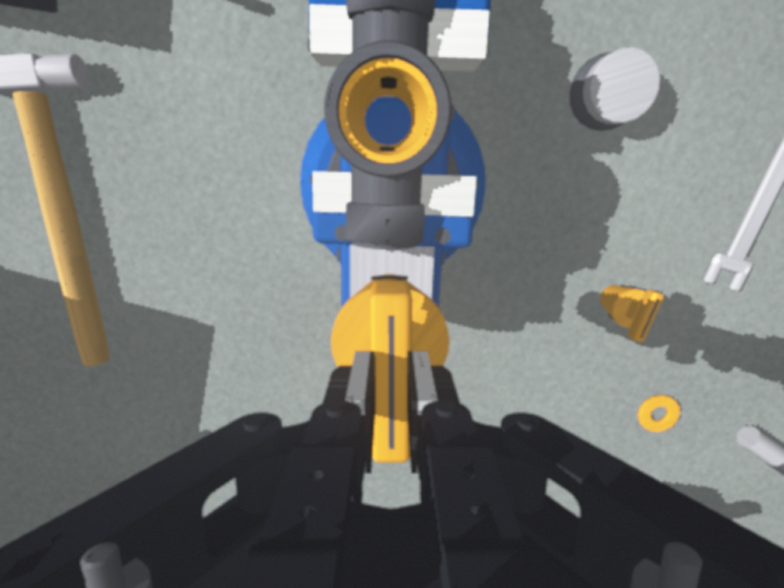

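The wrist view shows the mouth rim at view (388,107), the pipe vertical in the image, the bush ports at the pipe sides, and the plug held upright with its bar from (390,278) to (390,462).

Run:
```python
from h import *
from scipy.optimize import least_squares
np.set_printoptions(precision=3,suppress=True)
c=dict(np.load("w2.npz"));f=cv2.imread("w2raw.png");hsv=cv2.cvtColor(f,cv2.COLOR_BGR2HSV)
s=monitor.sense();T=Ro.from_euler("xyz",s["tcp_rot"]);p=s["eef_pos"]
g=cv2.cvtColor(f,cv2.COLOR_BGR2GRAY).astype(np.float32)
c0=np.array([388,107])/1.4
pts=[];ang=[]
for a in np.radians(np.r_[-38:39:3,142:219:3]):
    rr=np.arange(38,52,.25);P=c0[:,None]+rr*np.array([[np.cos(a)],[np.sin(a)]])
    v=cv2.remap(f,P[0].astype(np.float32)[None],P[1].astype(np.float32)[None],1)[0].astype(float)
    d=np.linalg.norm(v[4:]-v[:-4],axis=1);k=d.argmax();pts.append(P[:,k+2])
pts=np.array(pts)
th=np.linspace(0,2*np.pi,721)
def model(q,R): return np.array([proj(c,[q[0]+R*np.cos(t),q[1]+R*np.sin(t),q[2]]) for t in th[::4]])
def res(q,R=34.5,P=pts):
    m=model(q,R);ctr=m.mean(0)
    am=np.unwrap(np.arctan2(*(m-ctr).T[::-1]));rm=np.linalg.norm(m-ctr,axis=1)
    o=np.argsort(am%(2*np.pi));A=(am%(2*np.pi))[o];
    ap=np.arctan2(*(P-ctr).T[::-1])%(2*np.pi)
    return np.linalg.norm(P-ctr,axis=1)-np.interp(ap,A,rm[o],period=2*np.pi)
q=least_squares(res,[581,166,173],loss="soft_l1",f_scale=.5);print("mouth",q.x,"rms",np.median(abs(res(q.x))))
for z in(166,173,180):
    q2=least_squares(lambda w:res([*w,z]),[581,166],loss="soft_l1",f_scale=.5);print(z,q2.x,q2.cost)
# bar in hand
zb=p[2]+30.6
for e in((390,278),(390,462)): print("bar end tool mm",T.inv().apply(ray(c,np.array(e)/1.4,zb)-p))
# pipe yaw: pipe edges near/far centre: sample rows
for row in(20,215,235,255): print(row, end=" ")
for row,z in((30/1.4,146),(182/1.4,146),(225/1.4,146)):
    rowv=f[int(row)].astype(float);print(int(row),[tuple(rowv[i].astype(int)) for i in range(245,312,3)])
```

```text
mouth [581.128 165.125 166.347] rms 0.20881729120162618
166 [581.183 165.145] 3.015124280122289
173 [579.864 164.529] 19.435047935926963
180 [576.549 163.92 ] 45.470033205023086
bar end tool mm [ 35.679  -0.015 -30.639]
bar end tool mm [-31.759   0.047 -30.566]
20 215 235 255 21 [(np.int64(247), np.int64(249), np.int64(248)), (np.int64(246), np.int64(249), np.int64(248)), (np.int64(193), np.int64(196), np.int64(193)), (np.int64(118), np.int64(112), np.int64(109)), (np.int64(124), np.int64(117), np.int64(114)), (np.int64(128), np.int64(120), np.int64(117)), (np.int64(130), np.int64(121), np.int64(118)), (np.int64(138), np.int64(130), np.int64(128)), (np.int64(132), np.int64(123), np.int64(121)), (np.int64(122), np.int64(115), np.int64(112)), (np.int64(117), np.int64(111), np.int64(108)), (np.int64(116), np.int64(109), np.int64(106)), (np.int64(108), np.int64(104), np.int64(100)), (np.int64(99), np.int64(94), np.int64(92)), (np.int64(92), np.int64(86), np.int64(86)), (np.int64(86), np.int64(80), np.int64(79)), (np.int64(78), np.int64(73), np.int64(72)), (np.int64(71), np.int64(67), np.
[... 1657 characters left out ...]
int64(115), np.int64(113)), (np.int64(119), np.int64(113), np.int64(111)), (np.int64(115), np.int64(108), np.int64(107)), (np.int64(101), np.int64(96), np.int64(95)), (np.int64(105), np.int64(100), np.int64(98)), (np.int64(101), np.int64(97), np.int64(95)), (np.int64(97), np.int64(91), np.int64(92)), (np.int64(92), np.int64(87), np.int64(87)), (np.int64(88), np.int64(83), np.int64(83)), (np.int64(86), np.int64(83), np.int64(81)), (np.int64(84), np.int64(81), np.int64(80)), (np.int64(81), np.int64(77), np.int64(77)), (np.int64(93), np.int64(77), np.int64(71)), (np.int64(122), np.int64(80), np.int64(56)), (np.int64(123), np.int64(81), np.int64(56)), (np.int64(122), np.int64(80), np.int64(54))]
```

>>> drive_tool --plan '[{"x":0.3,"y":0,"z":-0.1,"ax":0,"ay":0,"az":0.1,"hand":5},{"x":0.8,"y":-0.02,"z":-0.1,"ax":0,"ay":0,"az":0.1,"hand":5},{"x":1.3,"y":-0.03,"z":-0.1,"ax":0,"ay":0,"az":0.1,"hand":5},{"x":1.7,"y":-0.045,"z":-0.1,"ax":0,"ay":0,"az":0.1,"hand":5},{"x":1.9,"y":-0.045,"z":-0.1,"ax":0,"ay":0,"az":0.1,"hand":5},{"x":1.99,"y":-0.045,"z":-0.1,"ax":0,"ay":0,"az":0.1,"hand":5},{"x":1.99,"y":-0.045,"z":-0.1,"ax":0,"ay":0,"az":0.1,"hand":5},{"x":1.99,"y":-0.045,"z":-0.1,"ax":0,"ay":0,"az":0.1,"hand":5}]'

```text
clock: 5.9
eef_pos: [580.6, 165.4, 270.9]
tcp_rot: [3.142, 0.001, 0.238]
contact_force: [-0.9, -0.5, -5.0]
opening: 0.127
grasp_force: 59.0
```

Run:
```python
from h import *
s=monitor.sense();print(s["eef_pos"],s["tcp_rot"],s["contact_force"])
w=imaging.grab_frame("side")[:,:,::-1];t=imaging.grab_frame("top")[:,:,::-1]
k=imaging.grab_frame("wrist")[:,:,::-1]
a=cv2.resize(w[80:200,215:355],(400,343),interpolation=2);b=cv2.resize(k,(400,300));
b=cv2.copyMakeBorder(b,0,43,0,0,0)
cv2.imwrite("pics/s3.png",np.hstack([a,b]))
```

```text
[580.64814927 165.39361744 270.91680528] [3.14153116e+00 8.14905957e-04 2.37695483e-01] [-0.92330751 -0.51130772 -4.97420736]
```

View pics/s3.png

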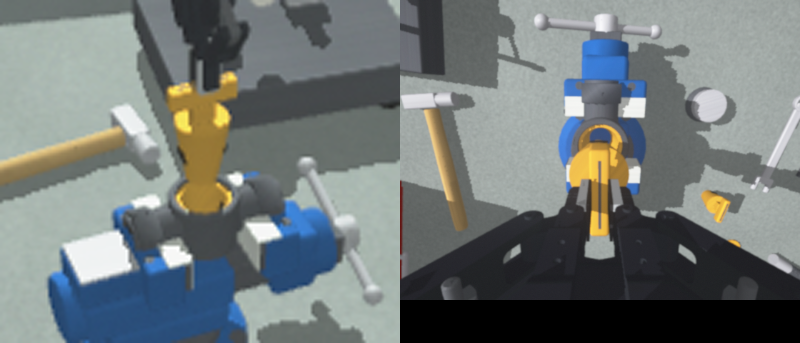

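The plug hangs over the bore in both views, with its foot just above the rim at side-crop (205,185). I'll lower it slowly.

>>> drive_tool --plan '[{"x":0,"y":0,"z":0.14,"ax":0,"ay":0,"az":0,"hand":5},{"x":0,"y":0,"z":0.28,"ax":0,"ay":0,"az":0,"hand":5},{"x":0,"y":0,"z":0.42,"ax":0,"ay":0,"az":0,"hand":5},{"x":0,"y":0,"z":0.56,"ax":0,"ay":0,"az":0,"hand":5},{"x":0,"y":0,"z":0.7,"ax":0,"ay":0,"az":0,"hand":5},{"x":0,"y":0,"z":0.8,"ax":0,"ay":0,"az":0,"hand":5},{"x":0,"y":0,"z":0.9,"ax":0,"ay":0,"az":0,"hand":5},{"x":0,"y":0,"z":0.9,"ax":0,"ay":0,"az":0,"hand":5}]'

```text
clock: 6.85
eef_pos: [581.0, 165.7, 225.1]
tcp_rot: [3.142, 0.001, 0.238]
contact_force: [-0.4, 0.7, -4.9]
opening: 0.128
grasp_force: 59.0
```

>>> drive_tool --plan '[{"x":0,"y":0,"z":0.03,"ax":0,"ay":0,"az":0,"hand":5},{"x":0,"y":0,"z":0.06,"ax":0,"ay":0,"az":0,"hand":5},{"x":0,"y":0,"z":0.09,"ax":0,"ay":0,"az":0,"hand":5},{"x":0,"y":0,"z":0.12,"ax":0,"ay":0,"az":0,"hand":5},{"x":0,"y":0,"z":0.14,"ax":0,"ay":0,"az":0,"hand":5},{"x":0,"y":0,"z":0.14,"ax":0,"ay":0,"az":0,"hand":5}]'

```text
clock: 7.45
eef_pos: [581.4, 165.8, 218.8]
tcp_rot: [3.142, 0.0, 0.238]
contact_force: [0.1, 1.2, -3.8]
opening: 0.131
grasp_force: 59.0
```

>>> drive_tool --plan '[{"x":0,"y":0,"z":0.02,"ax":0,"ay":0,"az":0,"hand":5},{"x":0,"y":0,"z":0.04,"ax":0,"ay":0,"az":0,"hand":5},{"x":0,"y":0,"z":0.06,"ax":0,"ay":0,"az":0,"hand":5},{"x":0,"y":0,"z":0.08,"ax":0,"ay":0,"az":0,"hand":5},{"x":0,"y":0,"z":0.1,"ax":0,"ay":0,"az":0,"hand":5},{"x":0,"y":0,"z":0.1,"ax":0,"ay":0,"az":0,"hand":5}]'

```text
clock: 8.05
eef_pos: [581.4, 165.8, 213.8]
tcp_rot: [-3.142, 0.0, 0.238]
contact_force: [0.3, -0.2, -3.8]
opening: 0.128
grasp_force: 59.0
```

>>> drive_tool --plan '[{"x":0,"y":0,"z":0.02,"ax":0,"ay":0,"az":0,"hand":5},{"x":0,"y":0,"z":0.04,"ax":0,"ay":0,"az":0,"hand":5},{"x":0,"y":0,"z":0.06,"ax":0,"ay":0,"az":0,"hand":5},{"x":0,"y":0,"z":0.08,"ax":0,"ay":0,"az":0,"hand":5},{"x":0,"y":0,"z":0.1,"ax":0,"ay":0,"az":0,"hand":5},{"x":0,"y":0,"z":0.1,"ax":0,"ay":0,"az":0,"hand":5}]'

```text
clock: 8.65
eef_pos: [581.4, 165.8, 208.8]
tcp_rot: [3.142, 0.0, 0.238]
contact_force: [0.1, 0.2, -5.0]
opening: 0.125
grasp_force: 59.0
```

>>> drive_tool --plan '[{"x":0,"y":0,"z":0.02,"ax":0,"ay":0,"az":0,"hand":5},{"x":0,"y":0,"z":0.04,"ax":0,"ay":0,"az":0,"hand":5},{"x":0,"y":0,"z":0.06,"ax":0,"ay":0,"az":0,"hand":5},{"x":0,"y":0,"z":0.08,"ax":0,"ay":0,"az":0,"hand":5},{"x":0,"y":0,"z":0.1,"ax":0,"ay":0,"az":0,"hand":5},{"x":0,"y":0,"z":0.1,"ax":0,"ay":0,"az":0,"hand":5}]'

```text
clock: 9.25
eef_pos: [581.4, 165.7, 203.8]
tcp_rot: [3.141, 0.0, 0.238]
contact_force: [-0.5, -0.9, -3.4]
opening: 0.124
grasp_force: 59.0
```

>>> drive_tool --plan '[{"x":0,"y":0,"z":0.01,"ax":0,"ay":0,"az":0,"hand":5},{"x":0,"y":0,"z":0.02,"ax":0,"ay":0,"az":0,"hand":5},{"x":0,"y":0,"z":0.03,"ax":0,"ay":0,"az":0,"hand":5},{"x":0,"y":0,"z":0.04,"ax":0,"ay":0,"az":0,"hand":5},{"x":0,"y":0,"z":0.05,"ax":0,"ay":0,"az":0,"hand":5},{"x":0,"y":0,"z":0.05,"ax":0,"ay":0,"az":0,"hand":5}]'

```text
clock: 9.85
eef_pos: [581.5, 165.8, 201.4]
tcp_rot: [3.141, 0.0, 0.238]
contact_force: [0.4, -0.9, -4.3]
opening: 0.128
grasp_force: 59.0
```

>>> drive_tool --plan '[{"x":0,"y":0,"z":0.01,"ax":0,"ay":0,"az":0,"hand":5},{"x":0,"y":0,"z":0.02,"ax":0,"ay":0,"az":0,"hand":5},{"x":0,"y":0,"z":0.03,"ax":0,"ay":0,"az":0,"hand":5},{"x":0,"y":0,"z":0.04,"ax":0,"ay":0,"az":0,"hand":5},{"x":0,"y":0,"z":0.04,"ax":0,"ay":0,"az":0,"hand":5}]'

```text
clock: 10.35
eef_pos: [581.7, 165.7, 199.6]
tcp_rot: [3.141, -0.0, 0.238]
contact_force: [1.8, -2.3, -2.2]
opening: 0.128
grasp_force: 59.2
```

>>> drive_tool --plan '[{"x":0,"y":0,"z":0.01,"ax":0,"ay":0,"az":0,"hand":5},{"x":0,"y":0,"z":0.02,"ax":0,"ay":0,"az":0,"hand":5},{"x":0,"y":0,"z":0.02,"ax":0,"ay":0,"az":0,"hand":5},{"x":0,"y":0,"z":0.02,"ax":0,"ay":0,"az":0,"hand":5}]'

```text
clock: 10.75
eef_pos: [581.9, 165.8, 198.9]
tcp_rot: [3.141, -0.001, 0.238]
contact_force: [2.7, -3.2, 1.2]
opening: 0.13
grasp_force: 60.0
```

Run:
```python
from h import *
np.set_printoptions(precision=2,suppress=True)
s=monitor.sense();print(s["eef_pos"],s["tcp_rot"],s["contact_force"],s["wrist_torque"],totool(s["contact_force"])*50)
```

```text
[581.88 165.77 198.91] [ 3.14 -0.    0.24] [ 2.65 -3.22  1.18] [-0.81 -0.42 -0.02] [ 1.82  3.75 -1.18]
```

>>> drive_tool --plan '[{"x":0.005,"y":0.01,"z":0,"ax":0,"ay":0,"az":0,"hand":5},{"x":0.01,"y":0.02,"z":0,"ax":0,"ay":0,"az":0,"hand":5},{"x":0.01,"y":0.02,"z":0,"ax":0,"ay":0,"az":0,"hand":5},{"x":0.01,"y":0.02,"z":0,"ax":0,"ay":0,"az":0,"hand":5}]'

```text
clock: 11.15
eef_pos: [582.2, 165.2, 198.7]
tcp_rot: [-3.141, -0.0, 0.238]
contact_force: [1.1, -0.9, 3.5]
opening: 0.127
grasp_force: 60.2
```

```bash
cat > st.py <<'E'
from h import *
np.set_printoptions(precision=2,suppress=True)
s=monitor.sense();print(s["clock"],s["eef_pos"],Ro.from_euler("xyz",s["tcp_rot"]).as_matrix()[:,2],s["tcp_rot"][2],"F tool",totool(s["contact_force"])*50,"M",totool(s["wrist_torque"])*50,s["opening"],s["grasp_force"],s["qpos"][5])
E
python3 st.py
```

```text
11.15 [582.2  165.22 198.68] [ 0.  0. -1.] 0.23786447586196524 F tool [ 0.85  1.17 -3.46] M [-0.37  0.05  0.04] 0.12723738555502376 60.20269341592211 1.6065354486845296
```

>>> drive_tool --plan '[{"x":0.005,"y":0.005,"z":0.005,"ax":0,"ay":0,"az":0,"hand":5},{"x":0.01,"y":0.01,"z":0.01,"ax":0,"ay":0,"az":0,"hand":5},{"x":0.01,"y":0.01,"z":0.02,"ax":0,"ay":0,"az":0,"hand":5},{"x":0.01,"y":0.01,"z":0.02,"ax":0,"ay":0,"az":0,"hand":5}]'

```text
clock: 11.55
eef_pos: [582.8, 165.0, 198.2]
tcp_rot: [-3.141, -0.0, 0.238]
contact_force: [-1.0, -0.5, 8.5]
opening: 0.121
grasp_force: 60.9
```

```bash
python3 st.py
```

```text
11.55 [582.77 165.03 198.17] [ 0.  0. -1.] 0.2379615390971963 F tool [-1.07  0.2  -8.5 ] M [-0.17 -0.26  0.01] 0.12110704180300752 60.92100977897644 1.605648334357513
```

>>> drive_tool --plan '[{"x":-0.005,"y":0,"z":0,"ax":0,"ay":0,"az":0,"hand":5},{"x":-0.01,"y":0,"z":0.005,"ax":0,"ay":0,"az":0,"hand":5},{"x":-0.01,"y":0,"z":0.005,"ax":0,"ay":0,"az":0,"hand":5},{"x":-0.01,"y":0,"z":0.005,"ax":0,"ay":0,"az":0,"hand":5}]'

```text
clock: 11.95
eef_pos: [582.7, 165.0, 198.2]
tcp_rot: [-3.141, -0.001, 0.238]
contact_force: [0.5, -1.2, 9.5]
opening: 0.129
grasp_force: 61.0
```

```bash
python3 st.py
python3 - <<'E'
from h import *
w=imaging.grab_frame("side")[:,:,::-1];w2=imaging.grab_frame("wrist")[:,:,::-1]
a=cv2.resize(w[100:180,240:330],(440,391),interpolation=2);b=cv2.resize(w2[60:280,190:370],(320,391),interpolation=2)
cv2.imwrite("pics/s4.png",np.hstack([a,b]))
c=imaging.camera_info("side")
for h in(156,166.3,181,187):print(h,[(proj(c,[582.5,165,h])[k]-(240,100)[k])*4.889 for k in(0,1)])
E
```

```text
11.95 [582.7  165.03 198.21] [ 0.  0. -1.] 0.23800356627019403 F tool [ 0.18  1.23 -9.46] M [-0.18 -0.2  -0.02] 0.1294320177988523 61.00372552871704 1.6056559518012363
156 [np.float64(226.52509788507533), np.float64(261.0211285979283)]
166.3 [np.float64(226.60500436439906), np.float64(246.88169035558352)]
181 [np.float64(226.7206409599669), np.float64(226.41981397929047)]
187 [np.float64(226.76838810361755), np.float64(217.97096484209334)]
```

View pics/s4.png

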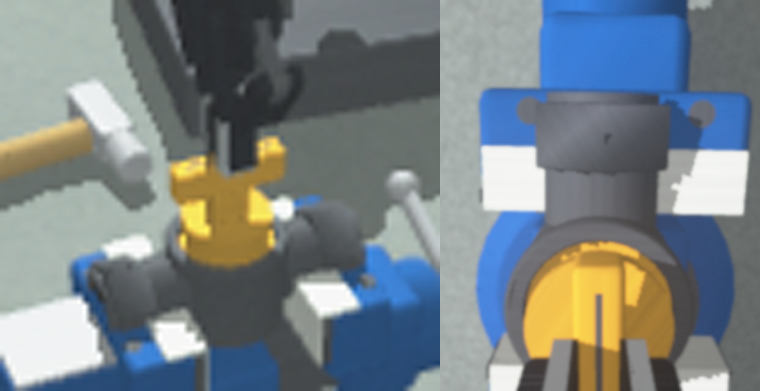

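Side crop: the shoulder sits a few mm above the rim. z no longer yields while the push rises to 9.5 N, so the plug is home. Now I'll turn gently and watch the force.

>>> drive_tool --plan '[{"x":0,"y":0,"z":0,"ax":0,"ay":0,"az":0,"hand":5},{"x":0,"y":0,"z":0,"ax":0,"ay":0,"az":0,"hand":5},{"x":0,"y":0.002,"z":0,"ax":0,"ay":0,"az":-0.2,"hand":5},{"x":0,"y":0.004,"z":0,"ax":0,"ay":0,"az":-0.4,"hand":5},{"x":0,"y":0.004,"z":0,"ax":0,"ay":0,"az":-0.6,"hand":5},{"x":0,"y":0.004,"z":0,"ax":0,"ay":0,"az":-0.8,"hand":5},{"x":0,"y":0.004,"z":0,"ax":0,"ay":0,"az":-1.0,"hand":5}]'

```text
clock: 12.75
eef_pos: [582.6, 165.0, 198.0]
tcp_rot: [-3.141, -0.001, 0.343]
contact_force: [-0.4, -0.3, 8.3]
opening: 0.124
grasp_force: 61.0
```

```bash
python3 st.py
```

```text
12.75 [582.56 164.99 198.03] [ 0.  0. -1.] 0.3431785548991986 F tool [-0.51  0.15 -8.3 ] M [ 0.03 -0.18  0.12] 0.12395238038240393 60.96018433570862 1.499971835346223
```

>>> drive_tool --plan '[{"x":0,"y":0,"z":0.003,"ax":0,"ay":0,"az":-0.3,"hand":5},{"x":0,"y":0,"z":0.006,"ax":0,"ay":0,"az":-0.6,"hand":5},{"x":0,"y":0,"z":0.006,"ax":0,"ay":0,"az":-0.9,"hand":5},{"x":0,"y":0,"z":0.006,"ax":0,"ay":0,"az":-1.2,"hand":5},{"x":0,"y":0,"z":0.006,"ax":0,"ay":0,"az":-1.5,"hand":5},{"x":0,"y":0,"z":0.006,"ax":0,"ay":0,"az":-1.8,"hand":5},{"x":0,"y":0,"z":0.006,"ax":0,"ay":0,"az":-2.1,"hand":5},{"x":0,"y":0,"z":0.006,"ax":0,"ay":0,"az":-2.4,"hand":5}]'

```text
clock: 13.55
eef_pos: [582.5, 165.3, 197.9]
tcp_rot: [-3.141, -0.002, 0.595]
contact_force: [-1.9, 0.7, 9.3]
opening: 0.13
grasp_force: 61.2
```

```bash
python3 st.py
```

```text
13.55 [582.5  165.27 197.91] [ 0.  0. -1.] 0.594827910997785 F tool [-1.19 -1.67 -9.33] M [ 0.3  -0.14  0.22] 0.1302916227041823 61.20387475239113 1.2482907618325
```

>>> drive_tool --plan '[{"x":-0.003,"y":-0.004,"z":0,"ax":0,"ay":0,"az":-0.3,"hand":5},{"x":-0.006,"y":-0.008,"z":0,"ax":0,"ay":0,"az":-0.6,"hand":5},{"x":-0.008,"y":-0.01,"z":0,"ax":0,"ay":0,"az":-0.9,"hand":5},{"x":-0.008,"y":-0.012,"z":0,"ax":0,"ay":0,"az":-1.2,"hand":5},{"x":-0.01,"y":-0.013,"z":0,"ax":0,"ay":0,"az":-1.5,"hand":5},{"x":-0.01,"y":-0.014,"z":0,"ax":0,"ay":0,"az":-1.8,"hand":5},{"x":-0.01,"y":-0.015,"z":0,"ax":0,"ay":0,"az":-2.1,"hand":5},{"x":-0.01,"y":-0.016,"z":0,"ax":0,"ay":0,"az":-2.4,"hand":5}]'

```text
clock: 14.35
eef_pos: [582.0, 165.7, 198.0]
tcp_rot: [-3.142, -0.002, 0.846]
contact_force: [-0.0, 1.2, 8.5]
opening: 0.127
grasp_force: 61.1
```

```bash
python3 st.py
```

```text
14.35 [582.02 165.67 198.  ] [ 0.  0. -1.] 0.8462764521717088 F tool [ 0.87 -0.81 -8.54] M [0.11 0.05 0.18] 0.12719229948955615 61.07162117958069 0.9979102312770017
```

>>> drive_tool --plan '[{"x":0.001,"y":-0.003,"z":0.003,"ax":0,"ay":0,"az":-0.3,"hand":5},{"x":0.002,"y":-0.005,"z":0.005,"ax":0,"ay":0,"az":-0.6,"hand":5},{"x":0.002,"y":-0.006,"z":0.005,"ax":0,"ay":0,"az":-0.9,"hand":5},{"x":0.002,"y":-0.007,"z":0.005,"ax":0,"ay":0,"az":-1.2,"hand":5},{"x":0.002,"y":-0.008,"z":0.005,"ax":0,"ay":0,"az":-1.5,"hand":5},{"x":0.002,"y":-0.009,"z":0.005,"ax":0,"ay":0,"az":-1.8,"hand":5},{"x":0.002,"y":-0.01,"z":0.005,"ax":0,"ay":0,"az":-2.1,"hand":5},{"x":0.002,"y":-0.01,"z":0.005,"ax":0,"ay":0,"az":-2.4,"hand":5}]'

```text
clock: 15.15
eef_pos: [581.8, 166.0, 197.9]
tcp_rot: [3.141, -0.002, 1.098]
contact_force: [-0.6, -0.1, 11.2]
opening: 0.127
grasp_force: 61.3
```

```bash
python3 st.py
```

```text
15.15 [581.75 166.03 197.91] [ 0.  0. -1.] 1.097532849816105 F tool [ -0.35  -0.47 -11.2 ] M [0.15 0.03 0.2 ] 0.12664800971746687 61.27179265022278 0.7474000577942569
```

>>> drive_tool --plan '[{"x":0,"y":-0.003,"z":-0.003,"ax":0,"ay":0,"az":-0.3,"hand":5},{"x":-0.002,"y":-0.005,"z":-0.004,"ax":0,"ay":0,"az":-0.7,"hand":5},{"x":-0.002,"y":-0.006,"z":-0.004,"ax":0,"ay":0,"az":-1.1,"hand":5},{"x":-0.002,"y":-0.007,"z":-0.004,"ax":0,"ay":0,"az":-1.5,"hand":5},{"x":-0.002,"y":-0.008,"z":-0.004,"ax":0,"ay":0,"az":-1.9,"hand":5},{"x":-0.002,"y":-0.009,"z":-0.004,"ax":0,"ay":0,"az":-2.3,"hand":5},{"x":-0.002,"y":-0.01,"z":-0.004,"ax":0,"ay":0,"az":-2.7,"hand":5},{"x":-0.002,"y":-0.01,"z":-0.004,"ax":0,"ay":0,"az":-3.1,"hand":5}]'

```text
clock: 15.95
eef_pos: [581.2, 166.2, 198.0]
tcp_rot: [3.14, -0.002, 1.423]
contact_force: [-1.3, 1.8, 8.8]
opening: 0.127
grasp_force: 61.1
```

```bash
python3 st.py
```

```text
15.95 [581.17 166.19 197.95] [ 0.  0. -1.] 1.4225907376292914 F tool [ 1.59 -1.55 -8.76] M [0.08 0.16 0.13] 0.12700057051209065 61.13202151958831 0.42276530080793656
```

>>> drive_tool --plan '[{"x":0.002,"y":-0.003,"z":0.002,"ax":0,"ay":0,"az":-0.4,"hand":5},{"x":0.004,"y":-0.006,"z":0.003,"ax":0,"ay":0,"az":-0.8,"hand":5},{"x":0.005,"y":-0.008,"z":0.003,"ax":0,"ay":0,"az":-1.2,"hand":5},{"x":0.005,"y":-0.009,"z":0.003,"ax":0,"ay":0,"az":-1.6,"hand":5},{"x":0.005,"y":-0.01,"z":0.003,"ax":0,"ay":0,"az":-2.0,"hand":5},{"x":0.005,"y":-0.011,"z":0.003,"ax":0,"ay":0,"az":-2.4,"hand":5},{"x":0.005,"y":-0.012,"z":0.003,"ax":0,"ay":0,"az":-2.8,"hand":5},{"x":0.005,"y":-0.012,"z":0.003,"ax":0,"ay":0,"az":-3.2,"hand":5}]'

```text
clock: 16.75
eef_pos: [580.6, 166.4, 197.9]
tcp_rot: [3.14, -0.001, 1.758]
contact_force: [-0.8, 0.1, 10.1]
opening: 0.127
grasp_force: 61.3
```

```bash
python3 st.py
```

```text
16.75 [580.63 166.4  197.92] [ 0.  0. -1.] 1.757706291514688 F tool [  0.23  -0.77 -10.08] M [0.17 0.04 0.24] 0.1267100169204287 61.27422153367661 0.0884589887660926
```

Closed reached (about 1.52 rad across the pipe, push 10 N). Now back.

>>> drive_tool --plan '[{"x":0,"y":-0.002,"z":0,"ax":0,"ay":0,"az":-0.2,"hand":5},{"x":0,"y":-0.002,"z":0,"ax":0,"ay":0,"az":-0.2,"hand":5},{"x":0,"y":-0.002,"z":0,"ax":0,"ay":0,"az":0,"hand":5},{"x":-0.001,"y":0,"z":0,"ax":0,"ay":0,"az":0.3,"hand":5},{"x":-0.002,"y":0.001,"z":0,"ax":0,"ay":0,"az":0.7,"hand":5},{"x":-0.003,"y":0.002,"z":0,"ax":0,"ay":0,"az":1.1,"hand":5},{"x":-0.004,"y":0.003,"z":0,"ax":0,"ay":0,"az":1.5,"hand":5},{"x":-0.005,"y":0.005,"z":0,"ax":0,"ay":0,"az":1.9,"hand":5}]'

```text
clock: 17.55
eef_pos: [580.9, 166.3, 197.9]
tcp_rot: [3.14, -0.002, 1.556]
contact_force: [-1.0, 0.2, 10.4]
opening: 0.127
grasp_force: 61.3
```

```bash
python3 st.py
```

```text
17.55 [580.93 166.32 197.9 ] [ 0.  0. -1.] 1.5559665871733808 F tool [  0.24  -0.95 -10.43] M [ 0.11  0.09 -0.22] 0.12660650047735955 61.255395744228736 0.28993764277288614
```

>>> drive_tool --plan '[{"x":0,"y":0,"z":-0.002,"ax":0,"ay":0,"az":0.4,"hand":5},{"x":-0.001,"y":0.001,"z":-0.002,"ax":0,"ay":0,"az":0.8,"hand":5},{"x":-0.002,"y":0.002,"z":-0.002,"ax":0,"ay":0,"az":1.2,"hand":5},{"x":-0.002,"y":0.003,"z":-0.002,"ax":0,"ay":0,"az":1.6,"hand":5},{"x":-0.003,"y":0.004,"z":-0.002,"ax":0,"ay":0,"az":2.0,"hand":5},{"x":-0.003,"y":0.005,"z":-0.002,"ax":0,"ay":0,"az":2.4,"hand":5},{"x":-0.004,"y":0.006,"z":-0.002,"ax":0,"ay":0,"az":2.8,"hand":5},{"x":-0.004,"y":0.008,"z":-0.002,"ax":0,"ay":0,"az":3.1,"hand":5}]'

```text
clock: 18.35
eef_pos: [581.4, 166.1, 198.0]
tcp_rot: [3.141, -0.002, 1.231]
contact_force: [-1.3, 0.1, 10.5]
opening: 0.127
grasp_force: 61.1
```

```bash
python3 st.py
```

```text
18.35 [581.42 166.15 197.96] [ 0.  0. -1.] 1.2314165039459135 F tool [ -0.34  -1.25 -10.47] M [ 0.08  0.1  -0.15] 0.12674535835264458 61.13529682159424 0.6139929006239909
```

>>> drive_tool --plan '[{"x":0,"y":-0.002,"z":-0.001,"ax":0,"ay":0,"az":0.4,"hand":5},{"x":-0.001,"y":-0.001,"z":-0.002,"ax":0,"ay":0,"az":0.8,"hand":5},{"x":-0.002,"y":0.001,"z":-0.002,"ax":0,"ay":0,"az":1.2,"hand":5},{"x":-0.003,"y":0.002,"z":-0.002,"ax":0,"ay":0,"az":1.6,"hand":5},{"x":-0.003,"y":0.004,"z":-0.002,"ax":0,"ay":0,"az":2.0,"hand":5},{"x":-0.004,"y":0.006,"z":-0.002,"ax":0,"ay":0,"az":2.4,"hand":5},{"x":-0.005,"y":0.007,"z":-0.002,"ax":0,"ay":0,"az":2.8,"hand":5},{"x":-0.005,"y":0.008,"z":-0.002,"ax":0,"ay":0,"az":3.1,"hand":5}]'

```text
clock: 19.15
eef_pos: [581.8, 165.8, 198.0]
tcp_rot: [3.141, -0.003, 0.907]
contact_force: [0.6, 1.0, 8.2]
opening: 0.127
grasp_force: 61.0
```

```bash
python3 st.py
```

```text
19.15 [581.83 165.77 197.99] [ 0.  0. -1.] 0.9067160968379371 F tool [ 1.17 -0.17 -8.21] M [ 0.01  0.17 -0.15] 0.12655274482880963 61.01351737976074 0.9379326143942769
```

>>> drive_tool --plan '[{"x":0.001,"y":0.001,"z":0.003,"ax":0,"ay":0,"az":0.4,"hand":5},{"x":0.002,"y":0.002,"z":0.005,"ax":0,"ay":0,"az":0.8,"hand":5},{"x":0.002,"y":0.004,"z":0.005,"ax":0,"ay":0,"az":1.2,"hand":5},{"x":0.002,"y":0.006,"z":0.005,"ax":0,"ay":0,"az":1.6,"hand":5},{"x":0.002,"y":0.008,"z":0.005,"ax":0,"ay":0,"az":2.0,"hand":5},{"x":0.002,"y":0.01,"z":0.005,"ax":0,"ay":0,"az":2.4,"hand":5},{"x":0.002,"y":0.012,"z":0.005,"ax":0,"ay":0,"az":2.8,"hand":5},{"x":0.002,"y":0.013,"z":0.005,"ax":0,"ay":0,"az":3.1,"hand":5}]'

```text
clock: 19.95
eef_pos: [582.3, 165.4, 197.9]
tcp_rot: [-3.141, -0.002, 0.582]
contact_force: [0.1, 0.3, 9.7]
opening: 0.124
grasp_force: 61.2
```

```bash
python3 st.py
```

```text
19.95 [582.33 165.4  197.88] [ 0.  0. -1.] 0.5821678964371875 F tool [ 0.24 -0.19 -9.65] M [ 0.06  0.01 -0.19] 0.12443839396359181 61.248435974121094 1.2617381459788015
```

>>> drive_tool --plan '[{"x":0,"y":0.001,"z":0,"ax":0,"ay":0,"az":0.4,"hand":5},{"x":0,"y":0.002,"z":0,"ax":0,"ay":0,"az":0.8,"hand":5},{"x":0,"y":0.004,"z":0,"ax":0,"ay":0,"az":1.2,"hand":5},{"x":0,"y":0.005,"z":0,"ax":0,"ay":0,"az":1.6,"hand":5},{"x":0,"y":0.006,"z":0,"ax":0,"ay":0,"az":2.0,"hand":5},{"x":0,"y":0.008,"z":0,"ax":0,"ay":0,"az":2.4,"hand":5},{"x":0,"y":0.01,"z":0,"ax":0,"ay":0,"az":2.8,"hand":5},{"x":0,"y":0.011,"z":0,"ax":0,"ay":0,"az":3.1,"hand":5}]'

```text
clock: 20.75
eef_pos: [582.6, 164.9, 197.9]
tcp_rot: [-3.141, -0.002, 0.258]
contact_force: [-1.0, -0.0, 10.7]
opening: 0.126
grasp_force: 61.3
```

>>> drive_tool --plan '[{"x":0,"y":0,"z":0,"ax":0,"ay":0,"az":0.2,"hand":5},{"x":0,"y":0,"z":0,"ax":0,"ay":0,"az":0.3,"hand":5},{"x":0,"y":0,"z":0,"ax":0,"ay":0,"az":0.3,"hand":5}]'

```text
clock: 21.05
eef_pos: [582.6, 164.8, 197.9]
tcp_rot: [-3.141, -0.002, 0.227]
contact_force: [0.2, 0.5, 9.9]
opening: 0.122
grasp_force: 61.3
```

```bash
python3 st.py
```

```text
21.05 [582.57 164.84 197.89] [ 0.  0. -1.] 0.22736618473815984 F tool [ 0.32 -0.42 -9.92] M [-0.02 -0.1  -0.15] 0.1217164981812791 61.25195860862732 1.615725678965216
```

>>> drive_tool --plan '[{"x":0,"y":0,"z":-0.015,"ax":0,"ay":0,"az":0,"hand":5},{"x":0,"y":0,"z":-0.03,"ax":0,"ay":0,"az":0,"hand":5},{"x":0,"y":0,"z":-0.03,"ax":0,"ay":0,"az":0,"hand":5}]'

```text
clock: 21.35
eef_pos: [582.1, 164.5, 198.2]
tcp_rot: [-3.141, -0.0, 0.228]
contact_force: [1.6, 1.7, 3.5]
opening: 0.129
grasp_force: 60.2
```

>>> drive_tool --plan '[{"x":0,"y":0,"z":0,"ax":0,"ay":0,"az":0,"hand":12},{"x":0,"y":0,"z":0,"ax":0,"ay":0,"az":0,"hand":20},{"x":0,"y":0,"z":0,"ax":0,"ay":0,"az":0,"hand":40},{"x":0,"y":0,"z":0,"ax":0,"ay":0,"az":0,"hand":50},{"x":0,"y":0,"z":0,"ax":0,"ay":0,"az":0,"hand":50},{"x":0,"y":0,"z":0,"ax":0,"ay":0,"az":0,"hand":50}]'

```text
clock: 21.95
eef_pos: [581.8, 163.9, 198.0]
tcp_rot: [3.142, 0.0, 0.227]
contact_force: [-0.0, 0.3, -0.3]
opening: 0.587
grasp_force: 0.0
```

```bash
python3 st.py
```

```text
21.95 [581.82 163.92 197.98] [-0. -0. -1.] 0.2273997466220541 F tool [ 0.05 -0.33  0.31] M [-0.02 -0.04 -0.03] 0.5871241772874077 0.0 1.6155602635896242
```

Free. Lift straight up and look.

>>> drive_tool --plan '[{"x":0,"y":0,"z":-0.1,"ax":0,"ay":0,"az":0,"hand":50},{"x":0,"y":0,"z":-0.3,"ax":0,"ay":0,"az":0,"hand":50},{"x":0,"y":0,"z":-0.7,"ax":0,"ay":0,"az":0,"hand":50},{"x":0,"y":0,"z":-1.2,"ax":0,"ay":0,"az":0,"hand":50},{"x":0,"y":0,"z":-1.8,"ax":0,"ay":0,"az":0,"hand":50},{"x":-0.3,"y":0,"z":-2.2,"ax":0,"ay":0,"az":0,"hand":50},{"x":-0.8,"y":0,"z":-2.2,"ax":0,"ay":0,"az":0,"hand":50},{"x":-0.8,"y":0,"z":-2.2,"ax":0,"ay":0,"az":0,"hand":50}]'

```text
clock: 22.75
eef_pos: [541.4, 154.7, 310.2]
tcp_rot: [-3.141, -0.001, 0.228]
contact_force: [0.2, 0.0, -0.5]
opening: 0.587
grasp_force: 0.0
```

```bash
python3 st.py
python3 - <<'E'
from h import *
w=imaging.grab_frame("side")[:,:,::-1];w2=imaging.grab_frame("wrist")[:,:,::-1]
a=cv2.resize(w[100:180,240:330],(390,347),interpolation=2);b=cv2.resize(w2[:260],(410,190),interpolation=2);b=cv2.resize(w2[0:300,100:455],(410,347),interpolation=2)
cv2.imwrite("pics/s5.png",np.hstack([a,b]))
E
```

```text
22.75 [541.44 154.67 310.16] [ 0.  0. -1.] 0.22758471852585394 F tool [0.17 0.03 0.51] M [ 0.01  0.02 -0.06] 0.5869715179298596 0.0 1.618750268714
```

View pics/s5.png

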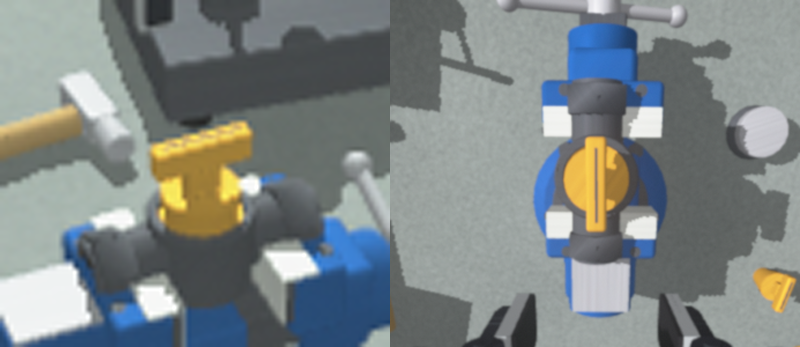

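The plug sits upright and centred with its handle in line with the pipe, the gripper is clear, and the other things have not been touched.

```bash
python3 -c "
from rig import r
print(r.sign_off())"
```

```text
the job is handed in; nothing more can be done
None
```

The large brass plug is seated in the plug cock. I turned it to closed and back under about 8–11 N, let go of it upright with its handle in line with the pipe, and handed the job in; no verdict came back, and I could not read the force on the taper faces directly.

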